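Set the sauna wash shelf

ROBOT

A 6-joint arm with a two-finger parallel gripper is mounted at the origin on the work surface. World frame = base frame: x ahead of the robot, y to its left, z up, the work surface at z = 0. Lengths are in mm, angles in rad, forces in N, time in s.
With the tool pointing down it reaches from about 250 to 800 mm from the base axis. Payload 3.9 kg.
Tool frame: the origin (TCP) lies between the finger pads; the fingertips stand 19 mm ahead of it and the grasp point (between the pads) is the TCP; z points along the fingers, y is the line along which they close (so a half turn about z gives the same grasp; the last joint's range is limited). The gripper opens to 85 mm and grips with 20 to 120 N. Pads are 22 mm wide; open, the fingers measure 114 mm over their backs; the gripper's body (76 mm by 85 mm) begins 54 mm behind the grasp point. The pads swing forward as they close: fully open they stand 13 mm farther back than shut.
Start: joints at [1.244, 0.26, -0.138, 1.173, 0, 1.571], TCP at [168.528, 497.206, 250.304] pointing down, gripper open.
Joint ranges: [-2.78, 2.78], [-0.83, 1.72], [-1.28, 1.37], [-1.9, 2.12], [-1.57, 1.48], [-3.14, 3.14]. Speed limits (rad/s): [2.57, 2.57, 3.14, 3.14, 3.14, 3.14].

INTERFACE

Orientations are given as a unit quaternion [w, x, y, z].
In Python, from bench import robot gives the robot as it stands. The module is installed in compiled form; this text tells all that it offers. Calls block until the motion is done:
- robot.reach(position, orientation): joint-space move of the TCP to a pose.
- robot.move_l(position, orientation=None, feed=150, until_force=None): straight line of the TCP; orientation=None keeps the orientation; feed is the mean speed in mm/s. With until_force (N) it stops when the force on the tool has changed by that much, and returns True; else False.
- robot.set_joints(angles): joint-space move.
- robot.set_gripper(opening): opening from 0.0 (shut) to 1.0 (fully open); the grip force is fixed at half the most; returns when the fingers have stopped.
- robot.dwell(seconds).
- robot.ik(position, orientation): joint angles nearest the present ones, or None.
- robot.get_state(): the state.
- robot.snapshot(name): name is "side" or "top" or "wrist"; returns a dict with "pixels" (400x640x3 uint8, red, green, blue), "camera_matrix" (3x3 intrinsics, pixels), "T" (4x4, takes a point from camera to world coordinates). Camera axes: x right, y down, z forward; pixel columns grow to the right and rows downward; lengths in mm; the calibration is good to about 2 mm. The wrist camera is an equidistant fisheye: a pixel r from the principal point sees the ray r / f radians off the axis. A picture is of the moment at which its call begins. There is no depth.
A pose or a line that the arm cannot do raises robot.PlanningError and nothing moves.
- robot.finish_job(): hands the job in; it is judged then, once.
The state is a dict: "clock": time; "joint_positions": joint angles; "qd": joint speeds; "effort": joint torques, N m; "position": TCP position; "tcp_rot": TCP orientation; "force": force on the tool from outside, world axes, zero at the start; "moment": the same for the moment, N m; "grip_width": opening from 0.0 (shut) to 1.0 (fully open); "finger_force": force on a finger pad.
Only numpy, scipy, OpenCV 4.12 (cv2) and the standard library are available. Lean on these libraries where they do the work, as an engineer would, in place of code of your own. Each camera call takes 0.05 s, during which the arm holds its last target. There are 200 camera calls.

TASK

To set the wash shelf for the next guests: while the pumice stones are still on the bench, push the birch tray home along the shelf board, without lifting it, against both the back ledge and the two pegs; then lay all the pumice stones side by side in a neat row along the middle of the tray. Also, at any time, stand all the deodorant sticks upright in a neat, evenly spaced row along the ledge on the other side of the pegs, starting next to the pegs; leave the mug, scraper and brush alone.

Things in the scene. Friction and masses are not known exactly. Their poses are not given: they have to be found in the camera images.
- shelf: fixed low pine shelf standing on the bench, 160 mm deep (its x, front at -80, back at +80) and 580 mm long (its y); board top 40 mm above its origin; a 12 mm high, 15 mm thick ledge runs along its back edge, ledge front face at x = +65 mm. Origin: centre of its underside, +x points to the ledge
- pegs: two fixed birch pegs, 16 mm thick, 30 mm high, in the shelf board one behind the other; their place along the shelf varies. Origin: on the board top at the ledge's front face, in line with the pegs (axes at x = -22 and -85 mm, y = 0); axes parallel to the shelf's, +x to the ledge. The tray belongs on the +y side (robot's left), the stick row on the -y side
- tray: loose shallow birch tray on the shelf, 105 mm (its x) by 165 mm (its y), 12 mm high, walls and floor 5 mm thick, 0.2 to 0.4 kg. Origin: centre of its underside
- mug: bystander: beige ceramic mug, 78 mm across, 88 mm high, standing on the bench left of the shelf. Origin: centre of its underside
- scraper: bystander: small white shower scraper lying flat on the bench right of the shelf, 190 mm long (its x), blade 160 mm wide. Origin: underside near the middle
- brush: bystander: wooden bath brush, 150 mm long (its x), 45 mm wide, 32 mm high, lying bristles down on the bench behind the shelf. Origin: centre of its underside
- stone0: loose grey pumice stone, a rounded block 56 mm long (its x), 38 mm wide (its y), 28 mm high, about 45 g; starts flat on the bench in front of the shelf. Origin: centre of its underside. May be absent (2 or 3 are there)
- stone1: loose grey pumice stone, a rounded block 56 mm long (its x), 38 mm wide (its y), 28 mm high, about 45 g; starts flat on the bench in front of the shelf. Origin: centre of its underside. May be absent (2 or 3 are there)
- stone2: loose grey pumice stone, a rounded block 56 mm long (its x), 38 mm wide (its y), 28 mm high, about 45 g; starts flat on the bench in front of the shelf. Origin: centre of its underside. May be absent (2 or 3 are there)
- stick0: loose closed white plastic deodorant stick standing upright, rounded-rectangular, 32 mm deep (its x), 46 mm wide (its y), 80 mm tall, about 90 g, all alike; starts on the bench in front of the shelf. Origin: centre of its underside. May be absent (3 or 4 are there)
- stick1: loose closed white plastic deodorant stick standing upright, rounded-rectangular, 32 mm deep (its x), 46 mm wide (its y), 80 mm tall, about 90 g, all alike; starts on the bench in front of the shelf. Origin: centre of its underside. May be absent (3 or 4 are there)
- stick2: loose closed white plastic deodorant stick standing upright, rounded-rectangular, 32 mm deep (its x), 46 mm wide (its y), 80 mm tall, about 90 g, all alike; starts on the bench in front of the shelf. Origin: centre of its underside. May be absent (3 or 4 are there)
- stick3: loose closed white plastic deodorant stick standing upright, rounded-rectangular, 32 mm deep (its x), 46 mm wide (its y), 80 mm tall, about 90 g, all alike; starts on the bench in front of the shelf. Origin: centre of its underside. May be absent (3 or 4 are there)

How it is judged (in metres and radians):
On the way:
1. tray home against both ledge and pegs (each gap under 3 mm at the tray's centre line, square within 2 degrees) while every stone is still on the bench (x of tray in the frame of pegs between -0.0555 and -0.049 m and y of tray in the frame of pegs between 0.087 and 0.0935 m and angle between the x axis of tray and the x axis of pegs, either way round below 0.035 rad and angle between tray's own z axis and vertical below 0.03 rad and height (world z) of each of stone0, stone1, stone2 below 0.035 m), for 0.2 s.
At the end, for the whole second after the job is handed in: Tray home (3 mm, 2 deg). Stones flat in it (either side down), within 8 mm of its long middle line, square to 7 deg, neighbours' centres 41-60 mm apart. Sticks upright, square to 7 deg, backs 0-10 mm off ledge, centres 41, 97, 153, 209 mm from peg line, each +-8 mm, no place skipped. All at rest (x of tray in the frame of pegs between -0.0555 and -0.049 m and y of tray in the frame of pegs between 0.087 and 0.0935 m and angle between the x axis of tray and the x axis of pegs, either way round below 0.035 rad and angle between tray's own z axis and vertical below 0.03 rad and linear speed of each of tray, stone0, stone1, stone2, stick0, stick1, stick2, stick3 below 0.02 m/s and x of stone0 in the frame of tray between -0.008 and 0.008 m and ((z of stone0 in the frame of tray between 0 and 0.009 m and angle between stone0's own z axis and vertical below 0.1 rad) or (z of stone0 in the frame of tray between 0.028 and 0.037 m and angle between stone0's own z axis and vertical above 3.04 rad)) and angle between the x axis of each of stone0, stone1, stone2 and the x axis of tray, either way round below 0.12 rad and (horizontal distance between stone0 and stone1 between 0.041 and 0.06 m or horizontal distance between stone0 and stone2 between 0.041 and 0.06 m) and x of stone1 in the frame of tray between -0.008 and 0.008 m and ((z of stone1 in the frame of tray between 0 and 0.009 m and angle between stone1's own z axis and vertical below 0.1 rad) or (z of stone1 in the frame of tray between 0.028 and 0.037 m and angle between stone1's own z axis and vertical above 3.04 rad)) and (horizontal distance between stone1 and stone0 between 0.041 and 0.06 m or horizontal distance between stone1 and stone2 between 0.041 and 0.06 m) and x of stone2 in the frame of tray between -0.008 and 0.008 m and ((z of stone2 in the frame of tray between 0 and 0.009 m and angle between stone2's own z axis and vertical below 0.1 rad) or (z of stone2 in the frame of tray between 0.028 and 0.037 m and angle between stone2's own z axis and vertical above 3.04 rad)) and (horizontal distance between stone2 and stone0 between 0.041 and 0.06 m or horizontal distance between stone2 and stone1 between 0.041 and 0.06 m) and (y of stick0 in the frame of pegs between -0.049 and -0.033 m or (y of stick0 in the frame of pegs between -0.105 and -0.089 m and (y of stick1 in the frame of pegs between -0.049 and -0.033 m or y of stick2 in the frame of pegs between -0.049 and -0.033 m or y of stick3 in the frame of pegs between -0.049 and -0.033 m)) or (y of stick0 in the frame of pegs between -0.161 and -0.145 m and (y of stick1 in the frame of pegs between -0.105 and -0.089 m or y of stick2 in the frame of pegs between -0.105 and -0.089 m or y of stick3 in the frame of pegs between -0.105 and -0.089 m)) or (y of stick0 in the frame of pegs between -0.217 and -0.201 m and (y of stick1 in the frame of pegs between -0.161 and -0.145 m or y of stick2 in the frame of pegs between -0.161 and -0.145 m or y of stick3 in the frame of pegs between -0.161 and -0.145 m))) and x of stick0 in the frame of pegs between -0.026 and -0.012 m and z of stick0 in the frame of pegs between -0.005 and 0.005 m and angle between the x axis of each of stick0, stick1, stick2, stick3 and the x axis of pegs, either way round below 0.12 rad and angle between each of stick0, stick1, stick2, stick3's own z axis and vertical below 0.08 rad and (y of stick1 in the frame of pegs between -0.049 and -0.033 m or (y of stick1 in the frame of pegs between -0.105 and -0.089 m and (y of stick0 in the frame of pegs between -0.049 and -0.033 m or y of stick2 in the frame of pegs between -0.049 and -0.033 m or y of stick3 in the frame of pegs between -0.049 and -0.033 m)) or (y of stick1 in the frame of pegs between -0.161 and -0.145 m and (y of stick0 in the frame of pegs between -0.105 and -0.089 m or y of stick2 in the frame of pegs between -0.105 and -0.089 m or y of stick3 in the frame of pegs between -0.105 and -0.089 m)) or (y of stick1 in the frame of pegs between -0.217 and -0.201 m and (y of stick0 in the frame of pegs between -0.161 and -0.145 m or y of stick2 in the frame of pegs between -0.161 and -0.145 m or y of stick3 in the frame of pegs between -0.161 and -0.145 m))) and x of stick1 in the frame of pegs between -0.026 and -0.012 m and z of stick1 in the frame of pegs between -0.005 and 0.005 m and (y of stick2 in the frame of pegs between -0.049 and -0.033 m or (y of stick2 in the frame of pegs between -0.105 and -0.089 m and (y of stick0 in the frame of pegs between -0.049 and -0.033 m or y of stick1 in the frame of pegs between -0.049 and -0.033 m or y of stick3 in the frame of pegs between -0.049 and -0.033 m)) or (y of stick2 in the frame of pegs between -0.161 and -0.145 m and (y of stick0 in the frame of pegs between -0.105 and -0.089 m or y of stick1 in the frame of pegs between -0.105 and -0.089 m or y of stick3 in the frame of pegs between -0.105 and -0.089 m)) or (y of stick2 in the frame of pegs between -0.217 and -0.201 m and (y of stick0 in the frame of pegs between -0.161 and -0.145 m or y of stick1 in the frame of pegs between -0.161 and -0.145 m or y of stick3 in the frame of pegs between -0.161 and -0.145 m))) and x of stick2 in the frame of pegs between -0.026 and -0.012 m and z of stick2 in the frame of pegs between -0.005 and 0.005 m and (y of stick3 in the frame of pegs between -0.049 and -0.033 m or (y of stick3 in the frame of pegs between -0.105 and -0.089 m and (y of stick0 in the frame of pegs between -0.049 and -0.033 m or y of stick1 in the frame of pegs between -0.049 and -0.033 m or y of stick2 in the frame of pegs between -0.049 and -0.033 m)) or (y of stick3 in the frame of pegs between -0.161 and -0.145 m and (y of stick0 in the frame of pegs between -0.105 and -0.089 m or y of stick1 in the frame of pegs between -0.105 and -0.089 m or y of stick2 in the frame of pegs between -0.105 and -0.089 m)) or (y of stick3 in the frame of pegs between -0.217 and -0.201 m and (y of stick0 in the frame of pegs between -0.161 and -0.145 m or y of stick1 in the frame of pegs between -0.161 and -0.145 m or y of stick2 in the frame of pegs between -0.161 and -0.145 m))) and x of stick3 in the frame of pegs between -0.026 and -0.012 m and z of stick3 in the frame of pegs between -0.005 and 0.005 m); the robot touches nothing.
It fails at once if the tray is lifted more than 20 mm off the shelf board (z of tray in the frame of shelf above 0.06 m).
It fails at once if the mug is moved more than 30 mm (distance of mug from where it was at the start of the episode above 0.03 m).
It fails at once if the scraper is moved more than 30 mm (distance of scraper from where it was at the start of the episode above 0.03 m).
It fails at once if the brush is moved more than 30 mm (distance of brush from where it was at the start of the episode above 0.03 m).
Of stone0, stone1, stone2 only 2 to 3 are there at a start; the rules pass over those that are not, and their reading is None.
Of stick0, stick1, stick2, stick3 only 3 to 4 are there at a start; the rules pass over those that are not, and their reading is None.
At some moment in a run one of stone0, stone1, stone2, tray may be knocked a few centimetres aside while the robot is not near it.
It also fails if it takes over 210 s, if anything falls off the work surface, if the arm or the gripper's body presses on something with over 40 N, if the wrist force passes 120 N, or if a joint passes its speed limit or range.

## Working session

There is one attempt and no reset: what is moved stays moved. The work goes in short steps, each a Python script; the robot and the scene stay as the last script left them, time stands still between calls to the robot, and variables do not carry over. Pictures are saved under pics/ and viewed, at most 14 in all, crops included, and the job is handed in when it is done.

```bash
mkdir -p pics; cat > h.py <<'E'
import numpy as np, cv2
from bench import robot
def snap(name, fn, crop=None, scale=1):
    s=robot.snapshot(name); im=cv2.cvtColor(s["pixels"],cv2.COLOR_RGB2BGR)
    np.savez(fn.replace('.png','.npz'),K=s["camera_matrix"],T=s["T"],pix=im)
    if crop: im=im[crop[1]:crop[3],crop[0]:crop[2]]
    if scale!=1: im=cv2.resize(im,None,fx=scale,fy=scale,interpolation=cv2.INTER_CUBIC)
    cv2.imwrite(fn,im); return s
def pw(f,u,v,z):
    "pixel -> world at height z (pinhole)"
    d=np.load(f); K,T=np.array(d['K']),np.array(d['T'])
    r=T[:3,:3]@np.linalg.solve(K,[u,v,1.]); o=T[:3,3]
    return o+r*(z-o[2])/r[2]
def wp(f,p):
    d=np.load(f); K,T=np.array(d['K']),np.array(d['T'])
    c=K@(T[:3,:3].T@(np.array(p,float)-T[:3,3])); return c[:2]/c[2]
def down(yaw):
    "tool pointing down, tool y axis (closing) at angle yaw+90deg from world x; tool x at yaw"
    # R = Rz(yaw) * Rx(pi)
    c,s=np.cos(yaw/2),np.sin(yaw/2)
    return [0*c, c, s, 0.] 
E
python3 - <<'E'
from h import *
for n in("top","side"):
    s=snap(n,f"pics/{n}0.png"); print(n,s["camera_matrix"],s["T"])
print(robot.get_state())
E
```

```text
top [[420.72819417   0.         321.15813537]
 [  0.         420.72819417 203.52259907]
 [  0.           0.           1.        ]] [[ 1.15332401e-02 -9.94573041e-01  1.03399469e-01  4.19965472e+02]
 [-9.99740412e-01 -1.35011921e-02 -1.83528549e-02  4.76381246e+00]
 [ 1.96492708e-02 -1.03160960e-01 -9.94470574e-01  1.28479238e+03]
 [ 0.00000000e+00  0.00000000e+00  0.00000000e+00  1.00000000e+00]]
side [[457.34403006   0.         308.7662539 ]
 [  0.         457.34403006 197.93626922]
 [  0.           0.           1.        ]] [[-9.95791151e-01 -4.84142453e-02  7.78205942e-02  4.45355233e+02]
 [-9.14616515e-02  5.79543682e-01 -8.09792496e-01  9.20244398e+02]
 [-5.89494112e-03 -8.13501802e-01 -5.81532517e-01  7.54136706e+02]
 [ 0.00000000e+00  0.00000000e+00  0.00000000e+00  1.00000000e+00]]
{'clock': 0.1, 'joint_positions': array([ 1.24399832e+00,  2.60602002e-01, -1.39236925e-01,  1.17271714e+00,
       -1.60383810e-05,  1.57080340e+00]), 'qd': array([ 1.20727430e-03, -3.97967469e-04,  5.08798357e-03, -7.46957943e-05,
        8.68064058e-04,  1.32193041e-03]), 'effort': array([-3.72326690e-05, -4.06507516e+01,  2.54527974e+01,  1.01245812e-02,
        4.68033318e-05, -7.31749509e-06]), 'position': array([168.34828661, 496.65917992, 249.55786774]), 'tcp_rot': array([-1.35215594e-04,  1.62676290e-01,  9.86679102e-01, -8.69455562e-04]), 'force': array([-0.57323733,  0.5773492 ,  0.06835403]), 'moment': array([-0.01368163,  0.05496308, -0.0065691 ]), 'finger_force': 0.0, 'grip_width': 1.0052484946679745}
```

View pics/top0.png

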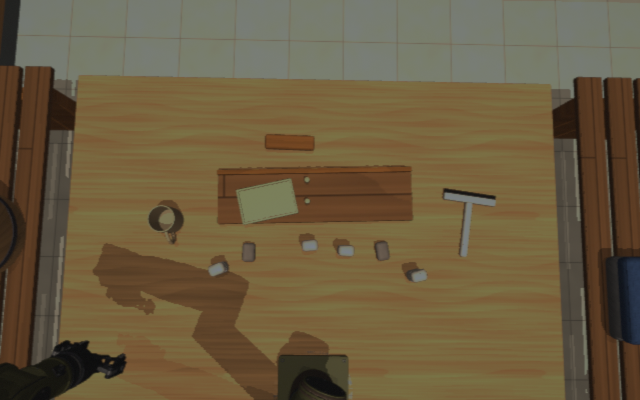

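View pics/side0.png

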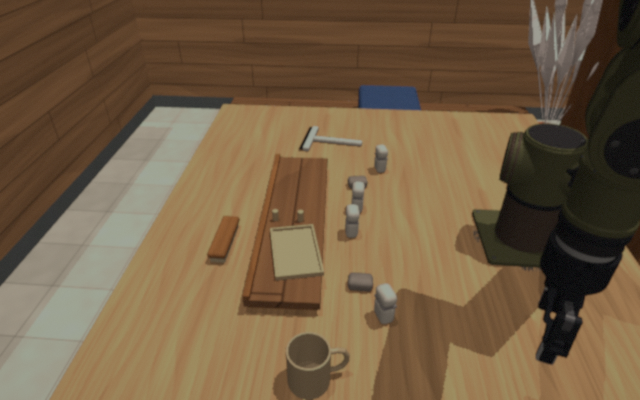

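The top view shows the shelf at about u 218–412, v 167–223. The tray is skewed at (267,201) and the pegs are at (307,180) and (307,201). There are 4 sticks, near (218,269), (309,245), (346,251) and (418,275), and 2 stones, near (249,252) and (382,251). I'll enlarge both halves.

```bash
python3 - <<'E'
import cv2
im=cv2.imread('pics/top0.png')
for i,(x0,x1) in enumerate([(205,325),(300,440)]):
    c=cv2.resize(im[160:290,x0:x1],None,fx=4.6 if i==0 else 4.6,fy=4.6,interpolation=cv2.INTER_CUBIC)
    c=cv2.convertScaleAbs(c,alpha=1.7)
    h=4.6
    for u in range(x0,x1,10): cv2.putText(c,str(u),(int((u-x0+.5)*h),10),0,.35,(255,255,255));cv2.line(c,(int((u-x0+.5)*h),12),(int((u-x0+.5)*h),18),(255,255,255))
    for v in range(160,290,10): cv2.putText(c,str(v),(0,int((v-160+.5)*h)+4),0,.35,(255,255,255));cv2.line(c,(24,int((v-160+.5)*h)),(30,int((v-160+.5)*h)),(255,255,255))
    cv2.imwrite(f'pics/crop{i}.png',c); print(c.shape)
E
```

```text
(598, 552, 3)
(598, 644, 3)
```

View pics/crop0.png

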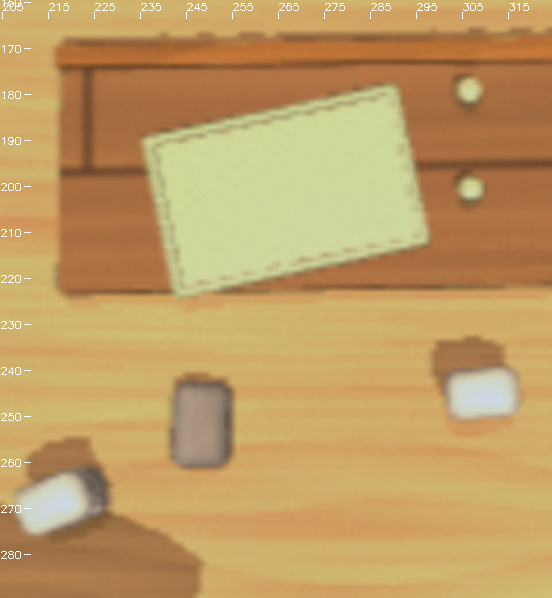

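View pics/crop1.png

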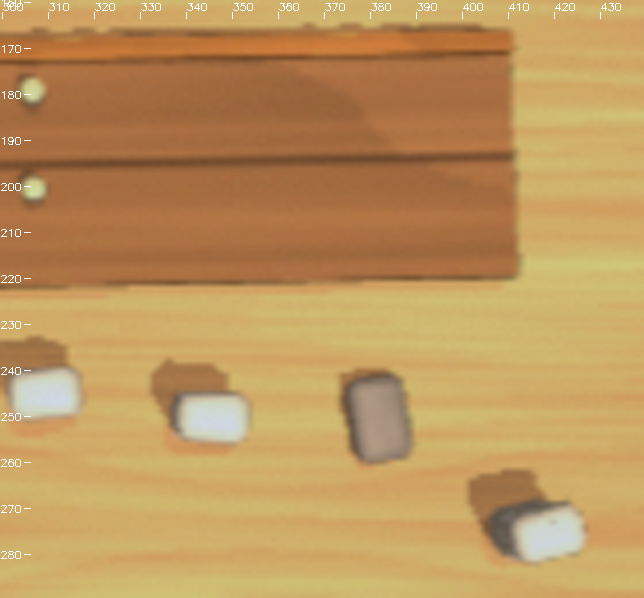

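Readings from the crops (full-image pixels):
- Tray corners: (235.6,189.5), (290.8,178), (297.8,212.1), (243.2,224.1).
- Peg tops: (306.5,179.3), (306.7,200.6).
- Stick tops: (215.8,269.1), (309.3,244.9), (345.6,250.2), (418.8,275.2).
- Stones: (248.4,251.7), (382.1,250.4).

```bash
python3 - <<'E'
from h import *
np.set_printoptions(precision=1,suppress=True)
f='pics/top0.npz'
def c0(X,Y,z,x0=205): return pw(f,X/4.6-.5+x0,Y/4.6-.5+160,z)[:2]
def c1(X,Y,z): return c0(X,Y,z,300)
t=[c0(*p,52) for p in[(143,138),(397,85),(429,242),(178,297)]]
print('tray',np.array(t),'ctr',np.mean(t,0),'sides',[np.linalg.norm(t[i]-t[(i+1)%4]) for i in range(4)])
print('ang',[np.degrees(np.arctan2(*(t[i]-t[j])[::-1])) for i,j in[(1,0),(2,3),(0,3),(1,2)]])
print('pegs',c0(469,91,70),c0(470,189,70))
fl,fr=c0(62,293,40),c1(518,278,40); print('front',fl,fr,np.degrees(np.arctan2(*(fl-fr)[::-1]))-90,np.linalg.norm(fl-fr))
bl,br=c0(57,48,52),c1(513,32,52);print('ledge back top?',bl,br)
bl,br=c0(62,66,52),c1(513,53,52);print('ledge front top?',bl,br)
bl,br=c0(62,66,40),c1(513,53,40);print('ledge front at board?',bl,br)
for n,c,a,b,z in[('A',c0(52,504,80),c0(20,515,80),c0(88,492,80),80),('B',c0(482,393,80),c0(450,396,80),c0(515,390,80),80),('C',c1(212,417,80),c1(180,418,80),c1(246,417,80),80),('D',c1(549,532,80),c1(516,541,80),c1(582,523,80),80),
 ('S0',c0(202,424,28),c0(202,384,28),c0(203,464,28),28),('S1',c1(380,418,28),c1(372,380,28),c1(389,456,28),28)]:
    print(n,c,np.degrees(np.arctan2(*(a-b)[::-1])),np.linalg.norm(a-b))
E
```

```text
tray [[586.2 234.5]
 [623.   72.8]
 [521.9  50.4]
 [484.7 209.1]] ctr [553.9 141.7] sides [np.float64(165.8500394307949), np.float64(103.53383924530978), np.float64(162.90712811688346), np.float64(104.64446337141892)]
ang [np.float64(-77.2075137224775), np.float64(-76.8254218612551), np.float64(14.070975365839416), np.float64(12.45396460475664)]
pegs [616.8  26.1] [554.3  24.5]
front [487.  285.2] [ 504.  -289.5] 1.69244769395263 574.8769263892711
ledge back top? [643.8 291.5] [ 663.1 -285.1]
ledge front top? [632.1 287.8] [ 649.2 -284.9]
ledge front at board? [634.2 290.6] [ 651.5 -287.8]
A [355.4 277.5] 109.34276913781717 43.42629555068384
B [426.2  15. ] 95.91878809158398 40.40055026129882
C [412.6 -88.6] 91.51430069324229 40.95385135261614
D [ 344.3 -297.5] 105.51182882721638 42.66381309568808
S0 [404.5 195.2] 2.3963670985107255 51.146666910050705
S1 [ 412.9 -201.6] 12.56007716019431 49.97543426483197
```

```bash
cat >> h.py <<'E'
PHI=np.radians(1.6); PO=np.array([639.3,26.8])
Rp=np.array([[np.cos(PHI),-np.sin(PHI)],[np.sin(PHI),np.cos(PHI)]])
def P(x,y,z): "pegs frame xy (mm), world z"; return np.r_[PO+Rp@[x,y],z]
def toP(p): return Rp.T@(np.asarray(p)[:2]-PO)
AX=PHI+np.pi/2   # fingers close along shelf x
AY=PHI           # fingers close along shelf y
def pos(): return robot.get_state()["position"]
def say(*a):
    s=robot.get_state(); print(*a,'t=%.1f'%s['clock'],'P',toP(s['position']).round(1),'z %.1f'%s['position'][2],'F',s['force'].round(1),'g %.2f'%s['grip_width'])
E
python3 - <<'E'
from h import *
robot.set_gripper(0.5)
robot.reach(P(-65,240,150),down(AX))
robot.move_l(P(-65,240,80),feed=200)
h=robot.move_l(P(-65,240,50),feed=25,until_force=5); say('touch',h)
z=pos()[2]+3
robot.move_l(P(-65,240,z)); robot.move_l(P(-65,240,150),feed=200)
robot.reach(P(-195,117,150),down(AY))
robot.move_l(P(-195,117,z),feed=200); say('pre')
h=robot.move_l(P(-105,117,z),feed=40,until_force=10); say('pushx',h)
open('z.txt','w').write(str(z))
snap('top','pics/top1.png',(205,160,325,290),4.6)
E
```

```text
touch True t=3.7 P [-65.2 239.8] z 57.2 F [-1.   0.3  4.7] g 0.50
pre t=9.1 P [-194.8  117.1] z 60.5 F [ 0.2 -0.7  0.5] g 0.50
pushx True t=10.9 P [-117.4  117.6] z 59.4 F [-1.1  0.4  0.2] g 0.50
```

View pics/top1.png

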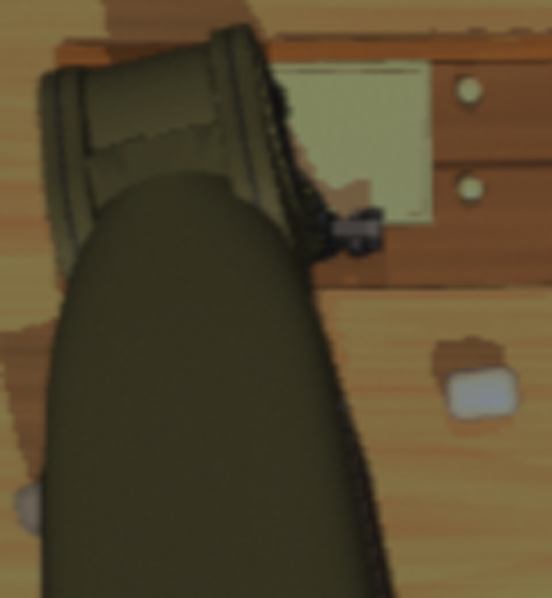

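The tray is square against the ledge, with its right edge at crop X≈432, so about 10–15 mm remains to the pegs. Next I push along −y.

```bash
python3 - <<'E'
from h import *
z=float(open('z.txt').read())
robot.move_l(P(-150,117,z),feed=150); robot.move_l(P(-150,117,130),feed=250)
robot.reach(P(-55,235,130),down(AX)); robot.move_l(P(-55,235,z),feed=200)
h=robot.move_l(P(-55,176,z),feed=40,until_force=12); say('pushy',h)
robot.move_l(P(-55,200,z)); robot.move_l(P(-55,200,130),feed=250)
robot.reach(P(-165,90,130),down(AY)); robot.move_l(P(-165,90,z),feed=200)
h=robot.move_l(P(-105,90,z),feed=40,until_force=12); say('pushx',h)
robot.move_l(P(-150,90,z)); robot.move_l(P(-150,90,130),feed=250)
robot.reach(P(-55,235,130),down(AX)); robot.move_l(P(-55,215,z),feed=200)
h=robot.move_l(P(-55,176,z),feed=40,until_force=12); say('pushy',h)
robot.move_l(P(-55,205,z)); robot.move_l(P(-55,235,160),feed=250)
robot.reach([300,330,250],down(AX))
s=robot.snapshot('top')
snap('top','pics/top2.png',(205,160,345,290),4.6); say()
E
```

```text
pushy True t=17.5 P [-55.4 183.4] z 60.1 F [-0.7  2.1  2.4] g 0.50
pushx True t=23.9 P [-117.3   89.8] z 59.1 F [ 0.1  1.2 -0.5] g 0.50
pushy True t=30.0 P [-55.1 183.4] z 60.2 F [0.2 2.6 0.7] g 0.50
t=32.1 P [-329.6  312.5] z 249.4 F [-0.2 -0.2  0. ] g 0.50
```

View pics/top2.png

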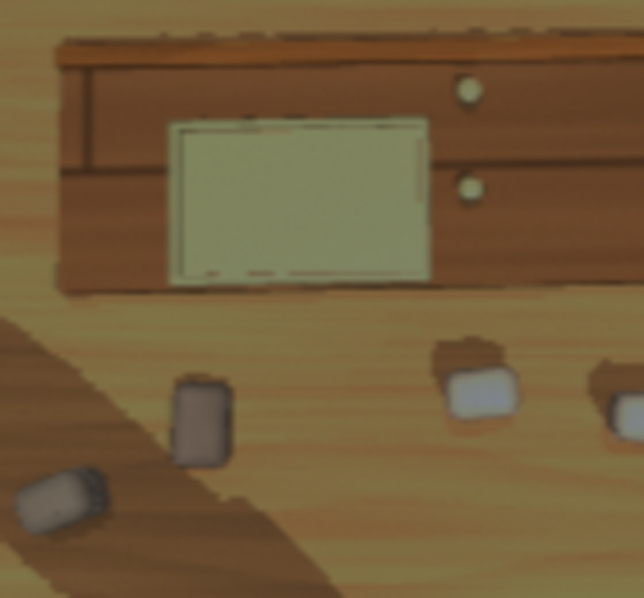

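The tray reached home: both push stops agree (−117.3 and 183.4, repeated). It was then knocked aside, and now spans about X 170–430, Y 118–285 in the crop, near the shelf front. I'll push it home again.

```bash
python3 - <<'E'
from h import *
z=float(open('z.txt').read())
robot.reach(P(-195,105,130),down(AY)); robot.move_l(P(-195,105,z),feed=200)
h=robot.move_l(P(-105,105,z),feed=40,until_force=12); say('pushx',h)
robot.move_l(P(-150,105,z)); robot.move_l(P(-150,105,130),feed=250)
robot.reach(P(-55,225,130),down(AX)); robot.move_l(P(-55,215,z),feed=200)
h=robot.move_l(P(-55,176,z),feed=40,until_force=12); say('pushy',h)
robot.move_l(P(-55,200,z)); robot.move_l(P(-55,200,130),feed=250)
robot.reach(P(-160,90,130),down(AY)); robot.move_l(P(-150,90,z),feed=200)
h=robot.move_l(P(-105,90,z),feed=40,until_force=12); say('pushx',h)
robot.dwell(.4)
robot.move_l(P(-150,90,z)); robot.move_l(P(-150,90,130),feed=250)
robot.set_gripper(1.0)
robot.reach([300,200,250],down(AX))
snap('top','pics/top3.png',(205,160,345,290),4.6); say()
E
```

```text
pushx True t=38.8 P [-117.3  104.6] z 59.3 F [0.3 0.7 1. ] g 0.50
pushy True t=44.9 P [-55.1 183.4] z 60.4 F [-0.7  2.9  1.8] g 0.50
pushx True t=50.9 P [-117.2   89.8] z 59.3 F [-0.6  0.1 -0.2] g 0.50
t=56.8 P [-334.3  182.6] z 250.0 F [-0.2  0.7  0.7] g 1.00
```

View pics/top3.png

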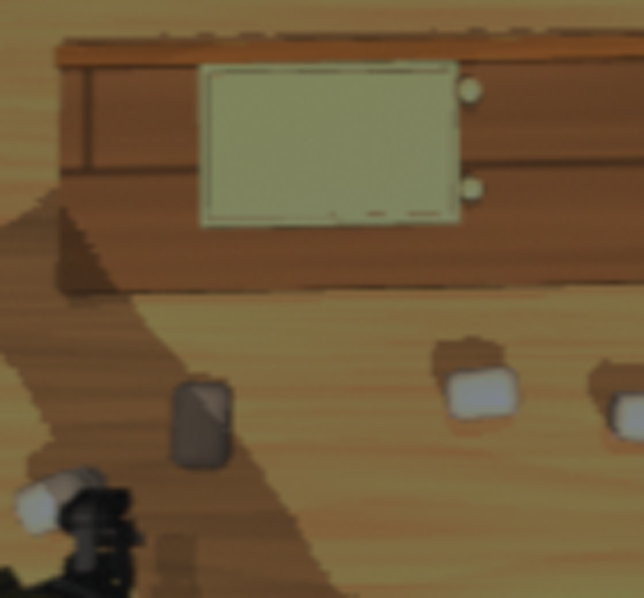

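The tray is home and square, touching both the ledge and the pegs. Now the sticks.

```bash
cat >> h.py <<'E'
def pick(xy,yaw,zg,zup=190):
    robot.reach(np.r_[xy,zg+80],down(yaw)); robot.move_l(np.r_[xy,zg],feed=150)
    robot.set_gripper(0.0); s=robot.get_state(); say('grip',s['finger_force'])
    robot.move_l(np.r_[xy,zup],feed=250); return robot.get_state()['grip_width']
def place(x,y,yaw,zp,opening,zup=190):
    robot.reach(P(x,y,zup),down(yaw)); robot.move_l(P(x,y,zp+12),feed=200)
    h=robot.move_l(P(x,y,zp-3),feed=25,until_force=4); say('down',h)
    robot.set_gripper(opening); robot.move_l(P(x,y,zup),feed=250)
E
python3 - <<'E'
from h import *
for xy,a,y in[((355.4,277.5),108.5,-41),((426.2,15),95.5,-97)]:
    pick(xy,np.radians(a),56); place(-21,y,AX,96,1.0)
robot.reach([350,-30,230],down(AX))
snap('top','pics/top4.png',(290,160,430,290),4.6); snap('side','pics/side4.png',(220,120,420,340),3); say()
E
```

```text
grip 57.063167821615934 t=58.7 P [-276.5  258.8] z 56.7 F [-0.8 -0.9  5.4] g 0.38
down True t=61.9 P [-20.5 -41.1] z 96.7 F [0.  0.8 4.2] g 0.38
grip 63.53004455566406 t=65.0 P [-213.1   -5.8] z 56.5 F [-0.5  0.6  4.6] g 0.36
down True t=67.6 P [-20.5 -97. ] z 96.5 F [0.2 0.7 5.7] g 0.37
t=69.9 P [-289.1  -48.9] z 230.0 F [0.2 0.2 0.3] g 1.00
```

View pics/top4.png

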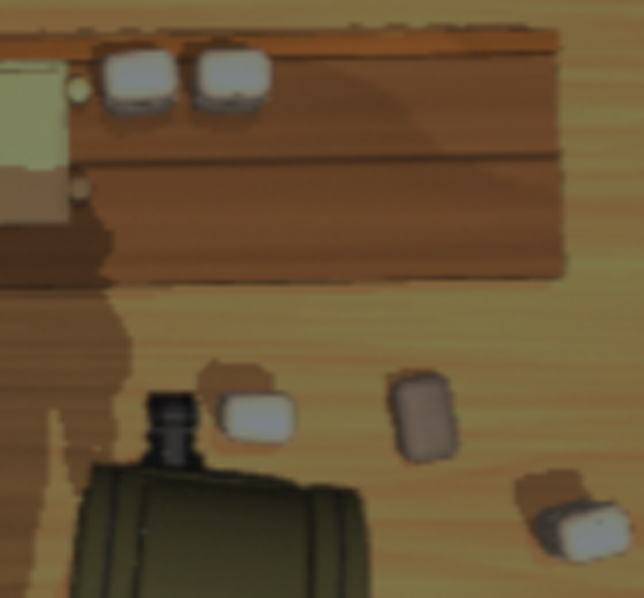

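Sticks A and B stand square beside the pegs at about (140,75) and (232,75) in the crop. Next are C and D, then another look before the stones.

```bash
python3 - <<'E'
from h import *
for xy,a,y in[((412.6,-88.6),91.6,-153),((344.3,-297.5),105,-209)]:
    pick(xy,np.radians(a),56); place(-21,y,AX,96,1.0)
robot.reach([300,0,230],down(AX))
snap('top','pics/top5.png',(205,155,425,290),3.6); say()
E
```

```text
grip 58.45363676548004 t=71.7 P [-229.6 -109.2] z 56.6 F [-0.9  1.1  4.6] g 0.37
down True t=74.3 P [ -20.5 -153. ] z 96.6 F [-0.3  1.2  4. ] g 0.37
grip 59.16942894458771 t=77.9 P [-303.6 -316.2] z 56.6 F [0.1 1.  6.3] g 0.36
down True t=80.8 P [ -20.5 -209. ] z 96.7 F [-0.7  0.2  4.5] g 0.37
t=83.3 P [-338.4  -17.5] z 230.2 F [-0.1  0.3 -0.5] g 1.00
```

View pics/top5.png

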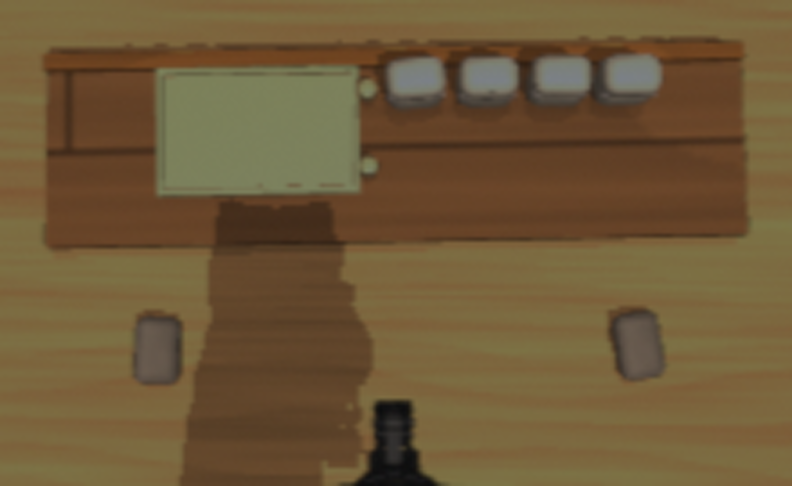

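All four sticks are in the row, with tops at crop x≈415, 489, 562 and 630. Both stones are unmoved at (158,349) and (638,345). I'll compute the stick offsets and move the stones.

```bash
python3 - <<'E'
from h import *
np.set_printoptions(precision=1,suppress=True)
f='pics/top5.npz'
for X,Y in[(415.5,77),(489,77),(562,76),(630,76)]: print(toP(pw(f,X/3.6-.5+205,Y/3.6-.5+155,80+40)))
for xy,a,y in[((404.5,195.2),2.2,90.5+25),((412.5,-201.4),12,90.5-25)]:
    g=pick(xy,np.radians(a)+np.pi/2,25,150); place(-52.5,y,AX,70,1.0,150)
robot.reach([320,-100,230],down(AX))
snap('top','pics/top6.png',(235,160,415,220),4.4); snap('side','pics/side6.png',(240,110,380,310),2.9); say()
E
```

```text
[-21.5 -38.6]
[-22.2 -95.9]
[ -22.2 -152.9]
[ -22.9 -206.1]
grip 63.265897035598755 t=85.4 P [-229.1  175.2] z 26.3 F [-1.1 -1.1  7.7] g 0.64
down True t=87.8 P [-51.9 115.6] z 71.3 F [-0.2  0.8  3.4] g 0.64
grip 63.43798756599426 t=91.2 P [-232.1 -222.2] z 26.3 F [-1.   0.4  5.8] g 0.64
down True t=94.1 P [-51.9  65.6] z 71.3 F [-1.2  0.5  4.3] g 0.64
t=96.4 P [-321.5 -117.8] z 229.8 F [-0.1  0.3 -0.4] g 1.00
```

View pics/top6.png

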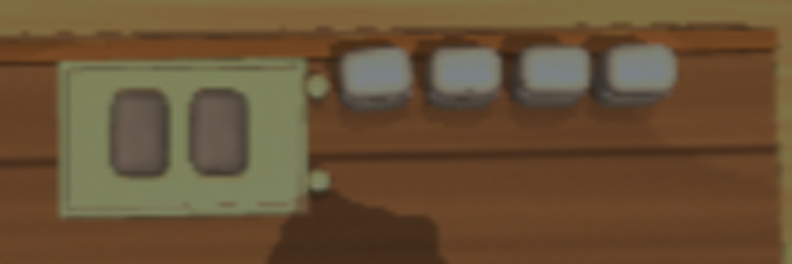

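View pics/side6.png

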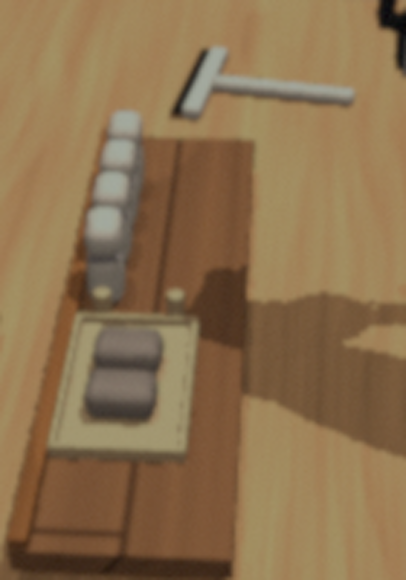

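The stones lie square along the tray's middle line, about 50 mm apart. The tray edges match the home pose (left u≈248, bottom v≈208.6, both unchanged). The sticks are upright at y ≈ −39, −96, −153 and −206, all within tolerance. I'll check nothing has changed, then hand in.

```bash
python3 - <<'E'
from h import *
a=np.load('pics/top6.npz')['pix'][165:215,240:412].astype(int)
robot.dwell(1)
s=robot.snapshot('top'); b=cv2.cvtColor(s['pixels'],cv2.COLOR_RGB2BGR)[165:215,240:412].astype(int)
d=abs(a-b).max(2); n=int((d>40).sum()); print(n,d.max()); say()
if n<10: print(robot.finish_job())
E
```

```text
0 16
t=97.4 P [-322.7 -117.8] z 230.0 F [ 0.4  0.4 -0.3] g 1.00
the job is handed in; nothing more can be done
None
```

I handed the job in at 97 s: the tray is home against the ledge and both pegs (pushed back once after being knocked aside), both stones lie in a row in it, and all four sticks stand along the ledge, checked in the camera images; the hand-in returned no verdict.

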